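Slide the serving board out from under the coasters and rest it on the sloping stand

ROBOT

A 6-joint arm with a two-finger parallel gripper is mounted at the origin on a cart in front of the work surface, level with it; the furniture and walls round the work are solid. World frame = base frame: x ahead of the robot, y to its left, z up, the work surface at z = 0. Lengths are in m, angles in rad, forces in N, time in s.
With the tool pointing down it reaches from about 0.35 to 0.875 m from the base axis. Payload 4.2 kg.
Tool frame: the origin (TCP) lies on the centre line of the jaws, within the pads' length; the fingertips stand 8 mm ahead of it and the grasp point (between the pads) lies 11 mm behind it; z points along the fingers, y is the line along which they close (so a half turn about z gives the same grasp; the last joint's range is limited). The gripper opens to 87 mm and grips with 3 to 60 N. Pads are 19 mm wide; open, the fingers measure 117 mm over their backs; the gripper's body (75 mm by 190 mm) begins 51 mm behind the grasp point.
Start: joints at [1.516, 0.385, 0.008, 0, -1.194, -0.259], TCP at [0.193, 0.594, 0.231] pointing down, gripper open.
Joint ranges: [-3.14, 3.14], [-1.21, 2.06], [-1.07, 1.41], [-3.16, 2.05], [-2.99, -0.16], [-3.1, 3.1]. Speed limits (rad/s): [2.79, 2.79, 3.14, 3.14, 3.14, 3.14].

INTERFACE

Orientations are given as a rotation vector (axis times angle).
In Python, from cell import ctrl, viewer, finder gives the robot as it stands. The module is installed in compiled form; this text tells all that it offers.
- The arm moves only by the tool carry_out, never from a script. Its argument "commands" is one flat list of numbers, 7 for each row, row after row: the turn, a rotation vector about the world's x, y, z in rad, then the shift along the world's x, y, z in m, then the opening in per cent of the stroke, from 0 (shut) to 100 (fully open). In form: [rx, ry, rz, x, y, z, jaw, rx, ry, rz, x, y, z, jaw, ...]. A call has 1 to 12 rows; each row shifts and turns the commanded pose from where the row before left it; what a row does not reach is not made up. A row lasts 1/12 s, in which the tool goes at most 41.7 mm and 7.16 degrees, less where a joint would pass 70% of its speed; a pose out of reach is approached as far as the arm can. A call with a gripper value outside its range is refused whole. The fingers move at their own pace and stop on an object; the grip force is fixed at half the most. Time passes only in rows, so rows that do not move let the fingers close. It gives the time, the measured TCP pose, the force, the opening and the grip force at its end, in the units of the state.
- ctrl.get_obs(): the state, without advancing time (a new reading comes with each control period).
- viewer.get_image(name): name is "scene" or "top" or "wrist"; returns a dict with "img" (480x640x3 uint8, red, green, blue), "fx", "fy", "cx", "cy" (pixels), "rvec" (rotation vector, rad) and "tvec" (3), from world to camera coordinates, as OpenCV has them. Camera axes: x right, y down, z forward; pixel columns grow to the right and rows downward; lengths in m; the calibration is good to about 2 mm. The wrist camera is an equidistant fisheye: a pixel r from the principal point sees the ray r / f radians off the axis. A picture is of the moment at which its call begins. There is no depth.
- ctrl.sign_off(): hands the job in; it is judged then, once.
Trained networks look in the newest picture that a camera, given by its name, has taken for a name from the list of things; names that differ only in an ending like _2 or _b are one class to them, and where a whole thing is asked for, a point or a joint stands for the part that bears it (a point fixed in the world has none). Each returns a list of dicts, best first, with "conf" (0 to 1); they miss things now and then, are a little off and sometimes report something else, mostly with a low value. They report only what shows in the picture. A call takes as long as a camera call. They do not tell look-alikes from the thing itself.
- finder.find_in(camera, label): "position" ([x, y, z] in m, in world coordinates, good to about 4 mm: the middle of the surface that is visible of it).
- finder.silhouettes(camera, label): "region" (480x640 bool, what is visible of it).
The state is a dict: "time_s": time; "joints": joint angles; "joint_vel": joint speeds; "joint_torque": joint torques, N m; "position": TCP position; "tcp_rot": TCP orientation; "wrist_force": force on the tool from outside, world axes, zero at the start; "ft_torque": the same for the moment, N m; "gripper_width": finger opening in m; "grip_force": force on a finger pad.
Only numpy, scipy, OpenCV 4.12 (cv2) and the standard library are available. Lean on these libraries where they do the work, as an engineer would, in place of code of your own. Each camera call takes 0.05 s, during which the arm holds its last target. There are 200 camera calls.

TASK

Take the small wooden paddle board by its handle and slide it out from under the coasters and kitchen timer, leaving the coasters stacked in their holder with the timer upright on top. Then lay the board flat on the sloping wooden stand, its blade lengthwise along the middle of the ledge with one long edge down against it and the handle sticking out past one end, and let go. Leave everything else where it is.

Things in the scene. Friction and masses are not known exactly. Their poses are not given: they have to be found in the camera images.
- board_mid (a point): Centre (in all 3 directions) of the blade of the wooden paddle board, 80 g, 7 mm thick throughout. Blade 105 mm along its x by 58 mm along its y; z is the board's normal. A 26 mm wide handle runs 97 mm out from the middle of the blade's -x end, in the same plane. At the start it lies level under two coasters and the timer, underside 6 mm above the worktop, handle towards the robot.
- board_handle (a point): Point to grip the handle across its 26 mm width: 100 mm from board_mid along the board's -x, half-way through the thickness; same axes. Pulled straight and level along -x, the board passes between the posts (9 mm spare each side) and is clear of coasters and base after about 95 mm; the posts hold back the coasters, and coasters and timer settle 7 mm lower.
- holder_top (a point): Centre of the upper face of the coaster holder's dark steel base plate (100 mm along x by 104 mm along y, 6 mm thick, fixed). Four posts 6 mm thick with small balls on top stand at x = +-24 mm, y = +-42 mm from here and reach 27 mm above the plate. The board's handle leaves it towards the holder's -x.
- coaster_low: Lower of two hexagonal stone coasters that lie on the board, 87 mm across the flats (x), 99 mm across the corners (y), 10 mm thick, 0.16 kg; origin at the centre of its underside.
- coaster_top: Upper of the two hexagonal stone coasters, same size; origin at the centre of its underside.
- timer: White wind-up kitchen timer standing loose on the upper coaster, 63 mm wide, 48 mm high, 0.12 kg; origin at the centre of its underside, z up. Its top is 81 mm above the worktop at the start.
- ledge (a point): On the sloping wooden stand (fixed): middle of the inner corner where the sloping plate's upper face meets the ledge, 40 mm above the worktop. x runs up the slope (at 30 degrees; it rises roughly to the robot's left), y along the ledge towards the robot, z is the plate's normal. The plate's upper face reaches 104 mm up the slope from here and 63 mm to each side; the ledge stands 12 mm above it.
- garlic: A garlic bulb, 56 mm, on the worktop nearer the robot; bystander. Origin at its underside.
- onion: An onion, 61 x 63 x 68 mm, behind the work; bystander. Origin at its underside.
- spice: A spice jar, 47 mm wide, 98 mm high, behind the work; bystander. Origin at its underside.
- salt: A round wooden salt box, 90 mm wide, 67 mm high, at the left; bystander. Origin at its underside.
- spoon: A teaspoon, 130 mm long, lying on the worktop at the right; bystander. Origin at its underside.
There are look-alikes about, which are no part of the job. What is shaped like the coaster_top but green or yellow is not meant.

How it is judged:
On the way:
1. the board has been slid out from under the stack; coasters and timer have settled in the holder (horizontal distance between board_mid and holder_top above 0.095 m and horizontal distance between coaster_low and holder_top below 0.015 m and horizontal distance between coaster_top and holder_top below 0.02 m and height (world z) of timer between 0.022 and 0.03 m and angle between timer's own z axis and vertical below 0.12 rad), for 0.2 s.
At the end, for the whole second after the job is handed in: Board flat on the slope (7 deg), lengthwise along the ledge (8 deg), lower long edge within 10 mm of it, blade centre within 35 mm of the middle. Coasters within 15 and 20 mm of the holder's centre, lying on its base; timer upright on them within 35 mm. Bystanders within 30 mm of their start (x of board_mid in the frame of ledge between 0.022 and 0.04 m and y of board_mid in the frame of ledge between -0.035 and 0.035 m and z of board_mid in the frame of ledge between 0 and 0.009 m and angle between the z axis of board_mid and the z axis of ledge, either way round below 0.12 rad and angle between the x axis of board_mid and the y axis of ledge, either way round below 0.15 rad and horizontal distance between coaster_low and holder_top below 0.015 m and horizontal distance between coaster_top and holder_top below 0.02 m and horizontal distance between timer and holder_top below 0.035 m and height (world z) of timer between 0.022 and 0.03 m and angle between timer's own z axis and vertical below 0.12 rad and linear speed of timer below 0.02 m/s); the robot touches nothing.
It fails at once if the timer tips or is lifted off the stack (angle between timer's own z axis and vertical above 0.5 rad or height (world z) of timer above 0.06 m or height (world z) of timer below 0.015 m).
It fails at once if a coaster leaves the holder (horizontal distance between any of coaster_low, coaster_top and holder_top above 0.04 m).
It fails at once if a bystander is disturbed (moved more than 30 mm) (distance of any of garlic, onion, spice, salt, spoon from where it was at the start of the episode above 0.03 m).
It also fails if it takes over 53 s, if anything falls off the work surface, if the arm or the gripper's body presses on something with over 40 N, if the wrist force passes 120 N, or if a joint passes its speed limit or range.

## Working session

There is one attempt and no reset: what is moved stays moved. The work goes in short steps, Python scripts to look and compute and a tool call to move; the robot and the scene stay as the last step left them, time stands still between calls to the robot, and variables do not carry over. Pictures are saved under pics/ and viewed, at most 10 in all, crops included, and the job is handed in when it is done.

Besides the shell and the picture viewer there is one more tool, called after "Call:" as a command line: name --argument value ..., lists and objects as JSON in quotes. carry_out: Moves the arm, as the interface text tells. Its arguments: {"type":"object","properties":{"commands":{"type":"array"}},"required":["commands"]}

```bash
mkdir -p pics
python3 - <<'E'
from cell import ctrl, viewer, finder
import cv2,numpy as np
o=ctrl.get_obs(); print({k:np.round(v,3) for k,v in o.items()})
for c in ["scene","top"]:
    d=viewer.get_image(c); cv2.imwrite(f"pics/{c}0.png",d["img"][:,:,::-1])
    R=cv2.Rodrigues(np.array(d["rvec"],float))[0]; print(c,d["fx"],d["fy"],d["cx"],d["cy"],"cam at",-R.T@np.array(d["tvec"]))
    for l in ["board_mid","board_handle","holder_top","coaster_low","coaster_top","timer","ledge","garlic","onion","spice","salt","spoon"]:
        try: r=finder.find_in(c,l)
        except Exception as e: r=[];print(l,e)
        print(l,[(np.round(x["position"],3).tolist(),round(x["conf"],2)) for x in r[:3]])
E
```

```text
{'time_s': np.float64(0.0), 'joints': array([ 1.516,  0.386,  0.007, -0.   , -1.194, -0.259]), 'joint_vel': array([-0.   , -0.   ,  0.001,  0.001,  0.001, -0.   ]), 'joint_torque': array([ 1.0000e-03, -3.9067e+01,  1.8740e+01,  4.2200e+00,  1.1000e-02,
       -0.0000e+00]), 'position': array([0.193, 0.594, 0.229]), 'tcp_rot': array([ 3.101, -0.491, -0.   ]), 'wrist_force': array([ 0.343,  0.229, -0.4  ]), 'ft_torque': array([-0.038,  0.009, -0.047]), 'grip_force': np.float64(0.0), 'gripper_width': np.float64(0.087)}
scene 476.6268802608178 476.6268802608178 321.8023862997948 222.58851042121051 cam at [ 0.89004988 -1.12414953  0.58619864]
board_mid [([0.516, 0.226, 0.014], 0.69)]
board_handle [([0.511, 0.227, 0.013], 0.7), ([0.606, 0.221, 0.065], 0.21)]
holder_top [([0.616, 0.2, 0.007], 0.58)]
coaster_low [([0.61, 0.202, 0.019], 0.46)]
coaster_top [([0.435, 0.345, 0.009], 0.8), ([0.583, 0.085, 0.009], 0.69), ([0.613, 0.212, 0.032], 0.65)]
timer [([0.757, -0.005, 0.035], 0.72), ([0.603, 0.225, 0.063], 0.6)]
ledge [([0.619, -0.195, 0.062], 0.87)]
garlic [([0.4, -0.011, 0.028], 0.62)]
on
[... 188 characters left out ...]
4608034 313.2745760217934 236.97731586763135 cam at [ 0.53219301 -0.01905625  1.28291072]
board_mid [([0.514, 0.237, 0.011], 0.71)]
board_handle [([0.52, 0.236, 0.008], 0.71)]
holder_top [([0.617, 0.214, 0.005], 0.57)]
coaster_low []
coaster_top [([0.601, 0.224, 0.031], 0.88), ([0.434, 0.359, 0.008], 0.82), ([0.582, 0.093, 0.012], 0.58)]
timer [([0.596, 0.237, 0.08], 0.63)]
ledge [([0.616, -0.19, 0.066], 0.96), ([0.396, 0.005, 0.036], 0.55)]
garlic [([0.395, 0.004, 0.037], 0.54)]
onion [([0.765, 0.019, 0.045], 0.75)]
spice [([0.796, -0.062, 0.095], 0.89), ([0.403, -0.438, 0.002], 0.47)]
salt [([0.553, 0.457, 0.066], 0.92), ([0.515, 0.237, 0.013], 0.17)]
spoon [([0.405, -0.438, 0.007], 0.74)]
```

Run:
```python
import cv2,numpy as np
a=cv2.imread("pics/scene0.png");b=cv2.imread("pics/top0.png")
cv2.imwrite("pics/both.png",cv2.resize(np.vstack([a[100:400],b[90:390]]),(640,600)))
c=cv2.resize(b[100:320,180:420],None,fx=2.5,fy=2.5,interpolation=cv2.INTER_CUBIC)
cv2.imwrite("pics/crop.png",c)
```

```text
(no output)
```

View pics/both.png

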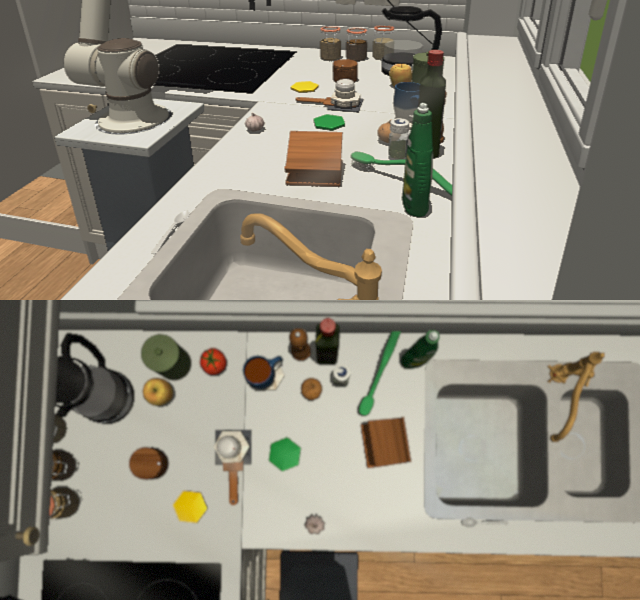

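View pics/crop.png

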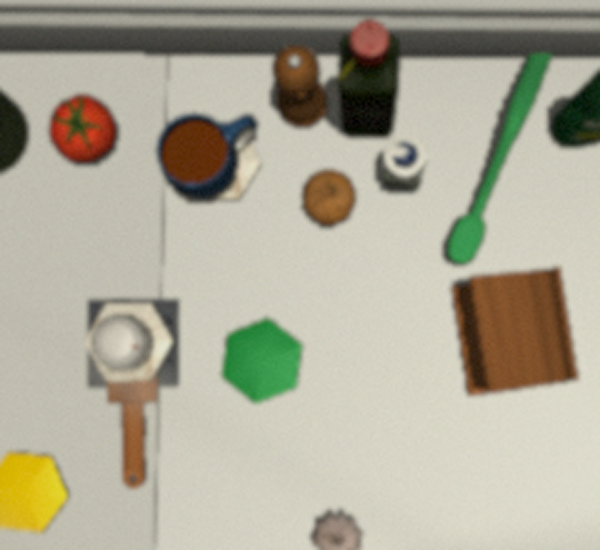

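The meant stack is at crop (130,340): white hexagon under the white timer on the dark base plate, with the board handle at (133,430). The green (262,360) and yellow (30,490) hexagons and the pale coaster under the mug (240,170) are look-alikes. The stand is at (515,330), with its ledge as the thin strip on the right. Next I measure the outlines.

```bash
cat > h.py <<'E'
from cell import ctrl, viewer, finder
import cv2,numpy as np
def cam(n):
    d=viewer.get_image(n); d["R"]=cv2.Rodrigues(np.array(d["rvec"],float))[0]; d["t"]=np.array(d["tvec"],float).ravel(); return d
def back(d,uv,z):
    uv=np.atleast_2d(uv).astype(float)
    r=np.c_[(uv[:,0]-d["cx"])/d["fx"],(uv[:,1]-d["cy"])/d["fy"],np.ones(len(uv))]@d["R"]
    c=-d["R"].T@d["t"]; return c+r*((z-c[2])/r[:,2])[:,None]
def proj(d,P):
    q=np.atleast_2d(P)@d["R"].T+d["t"]; return np.c_[q[:,0]/q[:,2]*d["fx"]+d["cx"],q[:,1]/q[:,2]*d["fy"]+d["cy"]]
def sil(n,l):
    r=finder.silhouettes(n,l); return r
E
python3 - <<'E'
from h import *
d=cam("top"); img=d["img"].copy()
# fit handle
for l in ["board_handle","holder_top","ledge","timer","coaster_top"]:
    for s in sil("top",l)[:3]:
        m=s["region"].astype(np.uint8); 
        if s["conf"]<.4: continue
        cs=max(cv2.findContours(m,0,1)[0],key=cv2.contourArea)
        r=cv2.minAreaRect(cs); 
        print(l,round(s["conf"],2),m.sum(),np.round(r[0],1),np.round(r[1],1),round(r[2],1))
        z={"board_handle":.013,"holder_top":.006,"ledge":.092,"timer":.05,"coaster_top":.033}[l]
        print(np.round(back(d,cv2.boxPoints(r),z),4)[:,:2].tolist(), "approx",cv2.approxPolyDP(cs,3,True)[:,0].tolist())
        cv2.drawContours(img,[cs],-1,(255,0,255),1)
        if l=="board_handle":
            ys,xs=np.nonzero(m)
            for y in range(ys.min(),ys.max()+1,4):
                e=xs[ys==y]; a=back(d,[[e.min()-.5,y],[e.max()+.5,y]],.013); print(y,np.round(a.mean(0)[:2],4),np.round(abs(a[0,1]-a[1,1]),4))
c=cv2.resize(d["img"][190:330,190:420][:,:,::-1],None,fx=3.4,fy=3.4,interpolation=cv2.INTER_CUBIC)
c2=cv2.resize(img[190:330,190:420][:,:,::-1],None,fx=3.4,fy=3.4,interpolation=cv2.INTER_NEAREST)
cv2.imwrite("pics/sil.png",c2[:,:])
E
```

```text
board_handle 0.76 507 [233.  273.5] [43. 20.] 90.0
[[0.557, 0.2668], [0.558, 0.2101], [0.4376, 0.207], [0.4365, 0.2633]] approx [[224, 252], [223, 260], [229, 264], [228, 290], [236, 295], [237, 263], [243, 254]]
252 [0.5575 0.2385] 0.0538
256 [0.5463 0.2381] 0.0594
260 [0.535  0.2407] 0.0537
264 [0.5238 0.2375] 0.0254
268 [0.5125 0.2372] 0.0254
272 [0.5013 0.2369] 0.0254
276 [0.4901 0.2366] 0.0254
280 [0.4789 0.2363] 0.0254
284 [0.4677 0.236 ] 0.0254
288 [0.4566 0.2357] 0.0254
292 [0.4454 0.2339] 0.0282
holder_top 0.66 441 [239. 236.] [36. 26.] 90.0
[[0.6541, 0.2626], [0.6552, 0.1883], [0.5529, 0.1857], [0.5517, 0.2596]] approx [[226, 219], [243, 224], [250, 236], [242, 251], [251, 253], [251, 219]]
holder_top 0.51 470 [229.  236.5] [23. 24.] 90.0
[[0.6337, 0.2877], [0.6348, 0.2191], [0.5694, 0.2174], [0.5682, 0.2858]] approx [[225, 225], [217, 233], [218, 241], [233, 248], [240, 242], [240, 231]]
ledge 0.83 1653 [389.3 230.6] [46.8 36.7] 82.4
[[0.6733, -0.1324], [0.6876, -0.2279], [0.5657, -0.2448], [0.5513, -0.1498]] approx [[403, 207], [369, 211], [377, 255], [409, 250]]
ledge 0.
[... 322 characters left out ...]
 246], [241, 236], [236, 228]]
coaster_top 0.9 806 [284.1 243.2] [30.5 33.2] 66.0
[[0.6029, 0.1526], [0.6418, 0.069], [0.5651, 0.0333], [0.5264, 0.1165]] approx [[288, 227], [274, 231], [270, 237], [269, 250], [281, 260], [297, 254], [300, 238]]
coaster_top 0.85 819 [189.5 295.5] [31. 33.] 90.0
[[0.4767, 0.3994], [0.4784, 0.3073], [0.3932, 0.3047], [0.3914, 0.3964]] approx [[184, 280], [173, 293], [181, 310], [197, 311], [206, 299], [202, 284]]
coaster_top 0.79 312 [233.7 236.1] [28.6 29.7] 3.0
[[0.5616, 0.2745], [0.6443, 0.2725], [0.6413, 0.1926], [0.5588, 0.1948]] approx [[223, 221], [220, 226], [233, 224], [242, 238], [232, 249], [219, 244], [221, 248], [241, 250], [248, 237], [242, 224]]
```

View pics/sil.png

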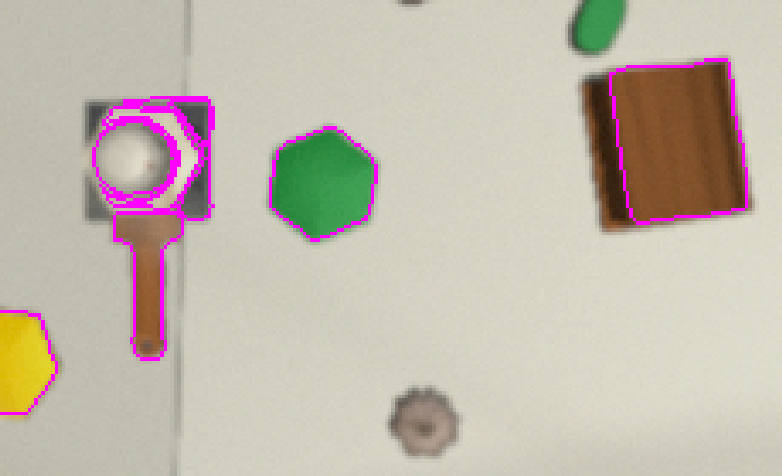

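The outlines fit. The handle is 25.4 mm wide, against 26 nominal. The grip point is near (0.487, 0.236) with a yaw of about 1.5°. The stand's upper edge is about 123 mm long with a yaw of about 8°, so the ledge middle is near (0.625, -0.230). Moving to the pre-grasp pose.

Call:
carry_out --commands '[0,0,0.01,0.01,-0.012,0,100,0,0,0.03,0.02,-0.025,0,100,0,0,0.03,0.025,-0.03,0,100,0,0,0.03,0.025,-0.03,0,100,0,0,0.03,0.025,-0.03,0,100,0,0,0.03,0.025,-0.03,0,100,0,0,0.03,0.025,-0.03,0,100,0,0,0.03,0.025,-0.03,0,80,0,0,0.03,0.025,-0.03,0,80,0,0,0.03,0.025,-0.03,0,80,0,0,0.03,0.025,-0.03,-0.02,80,0,0,0.03,0.025,-0.03,-0.03,80]'

```text
time_s: 2.6
position: [0.4703, 0.2629, 0.1884]
tcp_rot: [-3.137, -0.043, -0.009]
wrist_force: [0.9, -0.1, 0.1]
gripper_width: 0.0709
grip_force: 0.0
```

Call:
carry_out --commands '[0,0,0.001,0.014,-0.021,-0.03,80,0,0,0,0,0,-0.02,80,0,0,0,0,0,0,80,0,0,0,0,0,0,80]'

```text
time_s: 2.93
position: [0.4818, 0.2421, 0.1358]
tcp_rot: [3.14, 0.042, -0.002]
wrist_force: [0.2, -0.1, 0.1]
gripper_width: 0.0696
grip_force: 0.0
```

Run:
```python
from h import *
o=ctrl.get_obs(); print({k:np.round(o[k],4).tolist() for k in ["time_s","joints","position","tcp_rot","gripper_width","wrist_force"]})
R=cv2.Rodrigues(np.array(o["tcp_rot"]))[0]; print("tool y",R[:,1].round(3),"z",R[:,2].round(3))
def model():
    L=np.array([.625,-.2303,.040]); a=np.radians(8.1); s=np.array([-np.sin(a)*.866,np.cos(a)*.866,.5]); e=np.array([-np.cos(a),-np.sin(a),0])
    S=[L+s*.104+e*.063,L+s*.104-e*.063,L-e*.063,L+e*.063]
    bx=np.array([1,.027,0]); bx/=np.linalg.norm(bx); by=np.array([-bx[1],bx[0],0]); m=np.array([.487,.2364,.013])+bx*.1
    B=[m-bx*.0525-by*.029,m-bx*.0525-by*.013,m-bx*.1495-by*.013,m-bx*.1495+by*.013,m-bx*.0525+by*.013,m-bx*.0525+by*.029]
    return S,B
S,B=model(); out=[]
for n,(y,x) in {"scene":(200,230),"top":(190,200)}.items():
    d=cam(n); im=cv2.resize(d["img"],None,fx=4,fy=4,interpolation=cv2.INTER_CUBIC)[:,:,::-1].copy()
    cv2.imwrite(f"pics/{n}1.png",d["img"][:,:,::-1])
    for P,c in ((S,True),(B,False)): cv2.polylines(im,[np.round((proj(d,P)+.5)*4).astype(int)],c,(255,0,255),1)
    print(n,np.round(proj(d,S),1).tolist(),np.round(proj(d,B),1).tolist())
    out.append(im)
sc=out[0][140*4:290*4,280*4:360*4]; tp=out[1][190*4:300*4,205*4:250*4]; tp2=out[1][190*4:300*4,360*4:420*4]
H=600; f=lambda i: cv2.resize(i,(int(i.shape[1]*H/i.shape[0]),H))
r=np.hstack([f(sc),f(tp),f(tp2)]); print(r.shape); r=cv2.resize(r,None,fx=min(1,800/r.shape[1]),fy=min(1,800/r.shape[1])); cv2.imwrite("pics/ov.png",r)
```

```text
{'time_s': 2.9333, 'joints': [0.7668, 0.3314, -0.3344, 0.0006, -0.9068, 0.8306], 'position': [0.4818, 0.2421, 0.1358], 'tcp_rot': [3.1397, 0.0423, -0.0017], 'gripper_width': 0.0696, 'wrist_force': [0.1873, -0.0924, 0.0837]}
tool y [ 0.027 -1.     0.002] z [-0.001 -0.002 -1.   ]
scene [[290.4, 229.2], [342.9, 231.1], [339.9, 269.5], [284.5, 267.0]] [[322.6, 203.0], [323.8, 201.0], [294.3, 198.8], [296.5, 195.9], [325.6, 198.0], [326.7, 196.2]]
top [[374.3, 256.7], [368.0, 209.3], [398.7, 207.4], [405.0, 252.9]] [[243.3, 260.1], [237.6, 260.1], [237.6, 294.8], [228.4, 294.9], [228.4, 260.2], [222.8, 260.3]]
(600, 892, 3)
```

View pics/ov.png

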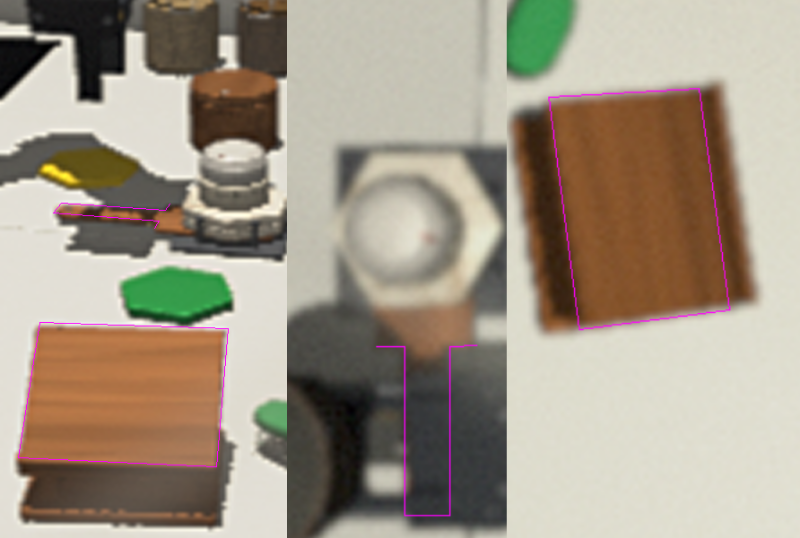

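The model overlays both views: the stand outline matches in the scene crop at (20-230, 325-465) and in the top crop at (548-730, 88-328). The handle line matches within about 2 mm. Descending in stages.

Call:
carry_out --commands '[0,0,0,0.003,-0.0055,-0.015,70,0,0,0,0,0,-0.025,70,0,0,0,0,0,-0.025,70,0,0,0,0,0,-0.02,70,0,0,0,0,0,-0.01,70,0,0,0,0,0,0,70,0,0,0,0,0,0,70]'

```text
time_s: 3.62
position: [0.4855, 0.2383, 0.0424]
tcp_rot: [-3.14, -0.045, -0.003]
wrist_force: [-1.1, 0.9, 0.7]
gripper_width: 0.0609
grip_force: 0.0
```

Run:
```python
from h import *
o=ctrl.get_obs(); print({k:np.round(o[k],4).tolist() for k in ["position","tcp_rot","gripper_width","wrist_force"]})
d=cam("wrist"); cv2.imwrite("pics/w1.png",d["img"][:,:,::-1])
for l in ["board_handle"]:
    for r in finder.find_in("wrist",l)[:3]: print(l,np.round(r["position"],4),r["conf"])
```

```text
{'position': [0.4855, 0.2383, 0.0424], 'tcp_rot': [-3.1402, -0.0452, -0.0029], 'gripper_width': 0.0609, 'wrist_force': [-1.1174, 0.866, 0.7002]}
board_handle [0.5306 0.2377 0.0093] 0.56
```

View pics/w1.png

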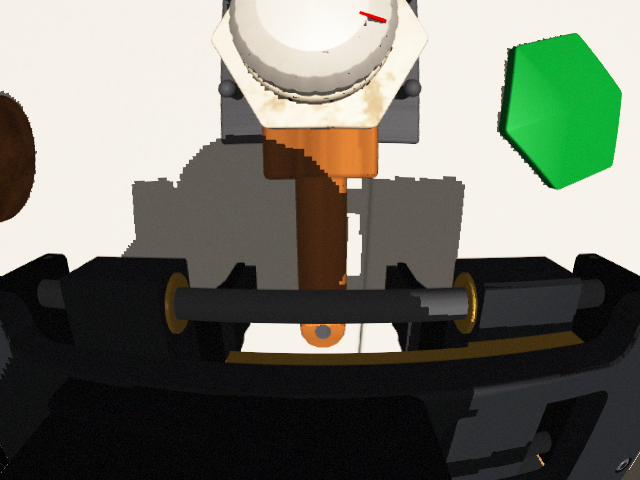

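The wrist view shows the handle (columns 298–347) centred between the fingers (about 245 and 398), and the blade shoulder is at row 178. Going down the rest of the way.

Call:
carry_out --commands '[0,0,0,0,0,-0.012,70,0,0,0,0,0,-0.01,70,0,0,0,0,0,-0.006,70,0,0,0,0,0,0,70,0,0,0,0,0,0,70]'

```text
time_s: 4.13
position: [0.4848, 0.2371, 0.0131]
tcp_rot: [3.141, 0.043, -0.0]
wrist_force: [-0.1, 0.5, 0.5]
gripper_width: 0.0608
grip_force: 0.0
```

Call:
carry_out --commands '[0,0,0,0,0,-0.002,70,0,0,0,0,0,0,50,0,0,0,0,0,0,35,0,0,0,0,0,0,25,0,0,0,0,0,0,15,0,0,0,0,0,0,15,0,0,0,0,0,0,15,0,0,0,0,0,0,15,0,0,0,0,0,0,15]'

```text
time_s: 4.88
position: [0.4848, 0.2373, 0.0113]
tcp_rot: [-3.141, -0.044, -0.0]
wrist_force: [0.7, 0.8, 0.5]
gripper_width: 0.0253
grip_force: 30.0
```

Call:
carry_out --commands '[0,0,0,-0.001,0,0,15,0,0,0,-0.0015,0,0,15,0,0,0,-0.002,-0.0001,0,15,0,0,0,-0.002,0,0,15,0,0,0,-0.002,-0.0001,0,15,0,0,0,-0.002,0,0,15,0,0,0,-0.002,-0.0001,0,15,0,0,0,-0.002,-0.0001,0,15,0,0,0,-0.002,0,0,15,0,0,0,-0.002,-0.0001,0,15,0,0,0,-0.002,0,0,15,0,0,0,-0.002,-0.0001,0,15]'

```text
time_s: 5.88
position: [0.464, 0.2377, 0.0119]
tcp_rot: [-3.139, -0.044, -0.006]
wrist_force: [6.1, 0.4, -0.9]
gripper_width: 0.0257
grip_force: 29.9
```

Run:
```python
from h import *
d=cam("wrist"); cv2.imwrite("pics/w2.png",d["img"][:,:,::-1])
o=ctrl.get_obs(); print({k:np.round(o[k],4).tolist() for k in ["position","tcp_rot","gripper_width","wrist_force","ft_torque"]})
```

```text
{'position': [0.4635, 0.2374, 0.0118], 'tcp_rot': [-3.1391, -0.0436, -0.005], 'gripper_width': 0.0256, 'wrist_force': [4.6357, 0.1807, -2.0403], 'ft_torque': [0.0754, -1.5411, 0.051]}
```

View pics/w2.png

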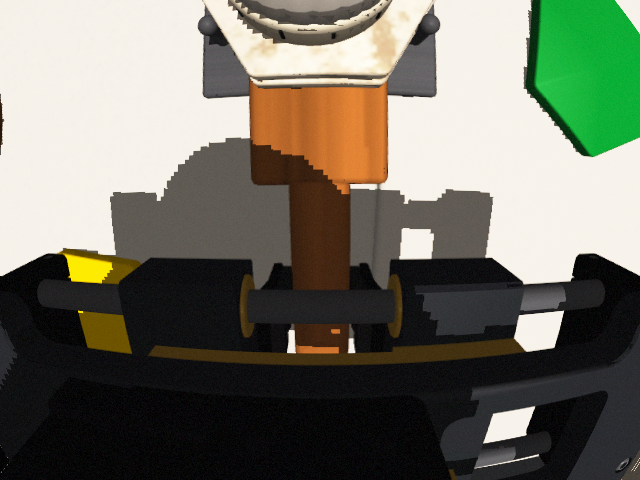

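The board is sliding out straight, and the posts at (207,25) and (430,25) are holding the coasters back. Continuing the pull.

Call:
carry_out --commands '[0,0,0,-0.002,0,0,15,0,0,0,-0.003,-0.0001,0,15,0,0,0,-0.003,-0.0001,0,15,0,0,0,-0.003,-0.0001,0,15,0,0,0,-0.003,-0.0001,0,15,0,0,0,-0.003,-0.0001,0,15,0,0,0,-0.003,-0.0001,0,15,0,0,0,-0.003,-0.0001,0,15,0,0,0,-0.003,-0.0001,0,15,0,0,0,-0.003,-0.0001,0,15,0,0,0,-0.003,-0.0001,0,15,0,0,0,-0.003,-0.0001,0,15]'

```text
time_s: 6.93
position: [0.4267, 0.2351, 0.0112]
tcp_rot: [3.141, 0.042, -0.001]
wrist_force: [2.1, 0.3, 0.2]
gripper_width: 0.0254
grip_force: 29.9
```

Call:
carry_out --commands '[0,0,0,-0.003,0,0,15,0,0,0,-0.003,-0.0001,0,15,0,0,0,-0.003,-0.0001,0,15,0,0,0,-0.003,-0.0001,0,15,0,0,0,-0.003,-0.0001,0,15,0,0,0,-0.003,-0.0001,0,15,0,0,0,-0.003,-0.0001,0,15,0,0,0,-0.003,-0.0001,0,15,0,0,0,-0.003,-0.0001,0,15,0,0,0,-0.003,-0.0001,0,15,0,0,0,-0.003,-0.0001,0,15,0,0,0,-0.003,-0.0001,0,15]'

```text
time_s: 7.93
position: [0.3905, 0.2338, 0.011]
tcp_rot: [3.14, 0.042, -0.001]
wrist_force: [-0.1, -0.4, -1.8]
gripper_width: 0.0254
grip_force: 29.9
```

Call:
carry_out --commands '[0,0,0,-0.003,0,0,15,0,0,0,-0.003,-0.0001,0,15,0,0,0,-0.003,-0.0001,0,15,0,0,0,-0.003,-0.0001,0,15,0,0,0,-0.003,-0.0001,0,15,0,0,0,-0.003,-0.0001,0,15,0,0,0,-0.003,-0.0001,0,15,0,0,0,0,0,0,15,0,0,0,0,0,0,15]'

```text
time_s: 8.68
position: [0.3702, 0.2338, 0.0112]
tcp_rot: [-3.141, -0.043, -0.0]
wrist_force: [0.2, 0.1, -2.0]
gripper_width: 0.0254
grip_force: 29.9
```

Run:
```python
from h import *
o=ctrl.get_obs(); print({k:np.round(o[k],4).tolist() for k in ["position","tcp_rot","gripper_width","grip_force","wrist_force","ft_torque"]})
a=cam("wrist")["img"]; d=cam("scene"); b=d["img"]
for l in ["timer","coaster_top","holder_top","board_mid"]:
    print(l,[(np.round(r["position"],3).tolist(),round(r["conf"],2)) for r in finder.find_in("scene",l)[:3]])
b=cv2.resize(b[150:250,260:420],(640,400),interpolation=cv2.INTER_CUBIC)
a=cv2.resize(a[:380],(337,200))
c=np.zeros((600,640,3),np.uint8); c[:400]=b; c[400:,:337]=a
cv2.imwrite("pics/w3.png",c[:,:,::-1])
```

```text
{'position': [0.3702, 0.2338, 0.0112], 'tcp_rot': [-3.1413, -0.0434, -0.0001], 'gripper_width': 0.0254, 'grip_force': 29.9376, 'wrist_force': [0.1719, 0.103, -1.9837], 'ft_torque': [-0.0127, 0.0556, -0.002]}
timer []
coaster_top [([0.586, 0.085, 0.013], 0.86), ([0.433, 0.345, 0.012], 0.83), ([0.608, 0.215, 0.027], 0.45)]
holder_top [([0.625, 0.198, 0.009], 0.61)]
board_mid [([0.456, 0.227, 0.013], 0.54)]
```

View pics/w3.png

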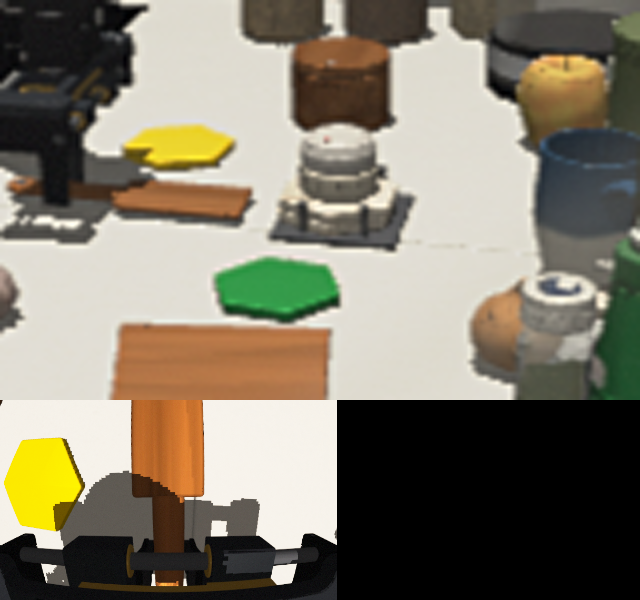

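The board is clear of the stack, with its blade at (115–250, 185–215). The coasters and upright timer are in the holder at (340,180). Now I lift and traverse.

Call:
carry_out --commands '[0,0,0,0,0,0.005,15,0,0,0,0,0,0.012,15,0,0,0,0,0,0.02,15,0,0,0,0,0,0.025,15,0,0,0,0,0,0.025,15,0,0,0,0,0,0.025,15,0,0,0,0,-0.005,0.025,15,0,0,0.01,0.003,-0.01,0.015,15,0,0,0.02,0.006,-0.02,0.008,15,0,0,0.02,0.009,-0.027,0,15,0,0,0.02,0.009,-0.027,0,15,0,0,0.02,0.009,-0.027,0,15]'

```text
time_s: 9.98
position: [0.4062, 0.1165, 0.1718]
tcp_rot: [-3.135, -0.187, -0.001]
wrist_force: [1.1, 0.1, -0.5]
gripper_width: 0.0253
grip_force: 29.9
```

Call:
carry_out --commands '[0.04,0.005,0.023,0.009,-0.027,0,15,0.04,0.0057,0,0.009,-0.027,0,15,0.04,0.0057,0,0.009,-0.027,0,15,0.04,0.0057,0,0.009,-0.027,0,15,0.04,0.0057,0,0.009,-0.027,0,15,0.04,0.0057,0,0.009,-0.027,0,15,0.04,0.0057,0,0.009,-0.027,0,15,0.04,0.0057,0,0.009,-0.027,0,15,0.04,0.0057,0,0.009,-0.027,0,15,0.04,0.0057,0,0.009,-0.027,0,15,0.04,0.0057,0,0.009,-0.027,0,15,0.04,0.0057,0,0.009,-0.02,0,15]'

```text
time_s: 10.98
position: [0.5143, -0.2018, 0.1713]
tcp_rot: [-2.65, -0.184, 0.046]
wrist_force: [0.9, 0.5, -0.8]
gripper_width: 0.0257
grip_force: 29.9
```

```bash
cat >> h.py <<'E'
def status():
    o=ctrl.get_obs(); print({k:np.round(o[k],4).tolist() for k in ["time_s","joints","position","gripper_width","grip_force","wrist_force","ft_torque"]})
    R=cv2.Rodrigues(np.array(o["tcp_rot"]))[0]
    a=np.radians(8.1); s=np.array([-np.sin(a)*.866,np.cos(a)*.866,.5]); e=np.array([-np.cos(a),-np.sin(a),0]); n=np.cross(s,e)
    L=np.array([.625,-.2303,.040])
    # desired tool: z=-n, y=-s (x = cross(y,z))
    D=np.c_[np.cross(-s,-n),-s,-n]; print("rot needed",cv2.Rodrigues(D@R.T)[0].ravel().round(4))
    G=L+.031*s+.0035*n+.1*e+.0015*n
    print("TCP goal",G.round(4),"shift",(G-o["position"]).round(4),"n",n.round(3),"s",s.round(3),"e",e.round(3)); return o,R,L,s,e,n
E
python3 - <<'E'
from h import *
status()
E
```

```text
{'time_s': 10.9833, 'joints': [-0.3358, 0.4694, 0.0608, -0.4339, -1.4151, 2.169], 'position': [0.5143, -0.2018, 0.1713], 'gripper_width': 0.0257, 'grip_force': 29.9319, 'wrist_force': [0.8614, 0.5061, -0.8348], 'ft_torque': [-1.0899, -0.1748, -0.0282]}
rot needed [0.0372 0.005  0.0025]
TCP goal [ 0.5226 -0.2203  0.0598] shift [ 0.0082 -0.0185 -0.1114] n [ 0.07  -0.495  0.866] s [-0.122  0.857  0.5  ] e [-0.99  -0.141  0.   ]
```

Call:
carry_out --commands '[0.02,0.003,0.001,0.003,-0.008,-0.01,15,0.017,0.002,0.0015,0.003,-0.01,-0.02,15,0,0,0,0.003,-0.01,-0.02,15,0,0,0,0.002,-0.007,-0.015,15,0,0,0,0,-0.003,-0.01,15,0,0,0,0,0,0,15,0,0,0,0,0,0,15]'

```text
time_s: 11.57
position: [0.5251, -0.237, 0.0962]
tcp_rot: [-2.613, -0.187, 0.051]
wrist_force: [0.9, 0.6, -0.9]
gripper_width: 0.0255
grip_force: 29.9
```

Run:
```python
from h import *
o,R,L,s,e,n=status()
# predicted board outline (top face) from TCP for the current pose
def out(d,P,c,im,k): cv2.polylines(im,[np.round((proj(d,P)+.5)*k).astype(int)],True,c,1)
x=R[:,0]; y=R[:,1]; z=R[:,2]; 
if x@e>0: x=-x   # x: towards blade
mid=np.array(o["position"])+z*.0015-z*.0035+x*.1
B=[mid+a*x*.0525+b*y*.029 for a,b in((1,1),(1,-1),(-1,-1),(-1,1))]
S=[L+s*a+e*b for a,b in((.104,.063),(.104,-.063),(0,-.063),(0,.063))]
im=[]
for nme,(r0,r1,c0,c1) in {"scene":(190,290,250,370),"top":(180,290,320,440)}.items():
    d=cam(nme); i=cv2.resize(d["img"],None,fx=5,fy=5,interpolation=cv2.INTER_CUBIC)[:,:,::-1].copy()
    out(d,B,(255,0,255),i,5); out(d,S,(255,255,0),i,5); im.append(cv2.resize(i[r0*5:r1*5,c0*5:c1*5],(400,366)))
cv2.imwrite("pics/pre.png",np.hstack(im))
```

```text
{'time_s': 11.5667, 'joints': [-0.3961, 0.6051, 0.0847, -0.4526, -1.3614, 2.2759], 'position': [0.5251, -0.237, 0.0962], 'gripper_width': 0.0255, 'grip_force': 29.9314, 'wrist_force': [0.8653, 0.5556, -0.8574], 'ft_torque': [-1.1815, -0.1552, -0.0015]}
rot needed [ 0.0012 -0.0008 -0.0019]
TCP goal [ 0.5226 -0.2203  0.0598] shift [-0.0025  0.0167 -0.0363] n [ 0.07  -0.495  0.866] s [-0.122  0.857  0.5  ] e [-0.99  -0.141  0.   ]
```

View pics/pre.png

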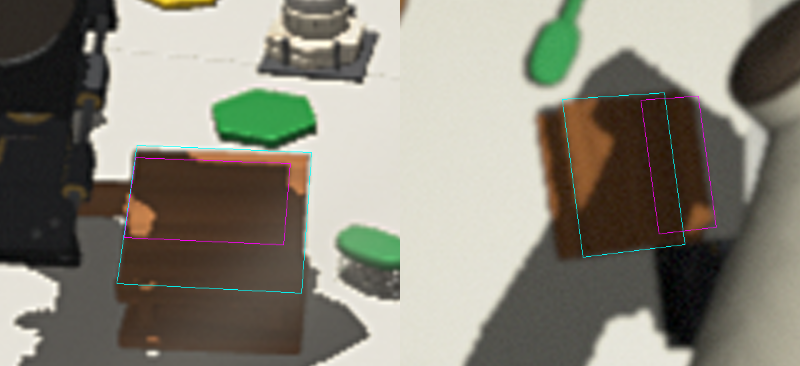

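The predicted outline (magenta) fits the held blade in the scene at (128–290, 160–240), with no droop visible. I aim a few mm upslope of the ledge and descend.

Call:
carry_out --commands '[0,0,0,-0.0005,0.0035,-0.006,15,0,0,0,-0.0006,0.0035,-0.0065,15,0,0,0,-0.0005,0.0035,-0.0065,15,0,0,0,-0.0006,0.0035,-0.0065,15,0,0,0,-0.0005,0.0033,-0.006,15,0,0,0,0,0,0,15,0,0,0,0,0,0,15]'

```text
time_s: 12.25
position: [0.5224, -0.2197, 0.0643]
tcp_rot: [-2.613, -0.187, 0.052]
wrist_force: [1.0, 0.0, 0.3]
gripper_width: 0.0252
grip_force: 29.9
```

Run:
```python
from h import *
o,R,L,s,e,n=status()
f=np.array(o["wrist_force"]); print("f s,e,n",f@s,f@e,f@n)
d=cam("scene"); i=d["img"][205:275,255:345]
i=np.clip(i.astype(float)*2.2,0,255).astype(np.uint8)
cv2.imwrite("pics/near.png",cv2.resize(i,(771,600),interpolation=cv2.INTER_CUBIC)[:,:,::-1])
```

```text
{'time_s': 12.25, 'joints': [-0.3745, 0.626, 0.0332, -0.4679, -1.2884, 2.2921], 'position': [0.5224, -0.2197, 0.0643], 'gripper_width': 0.0252, 'grip_force': 29.9313, 'wrist_force': [0.9798, 0.0089, 0.2733], 'ft_torque': [-1.2127, -0.0712, -0.0134]}
rot needed [ 0.0013 -0.0009 -0.0019]
TCP goal [ 0.5226 -0.2203  0.0598] shift [ 0.0001 -0.0006 -0.0044] n [ 0.07  -0.495  0.866] s [-0.122  0.857  0.5  ] e [-0.99  -0.141  0.   ]
f s,e,n 0.02469012381418892 -0.9713156609552733 0.301313585410539
```

View pics/near.png

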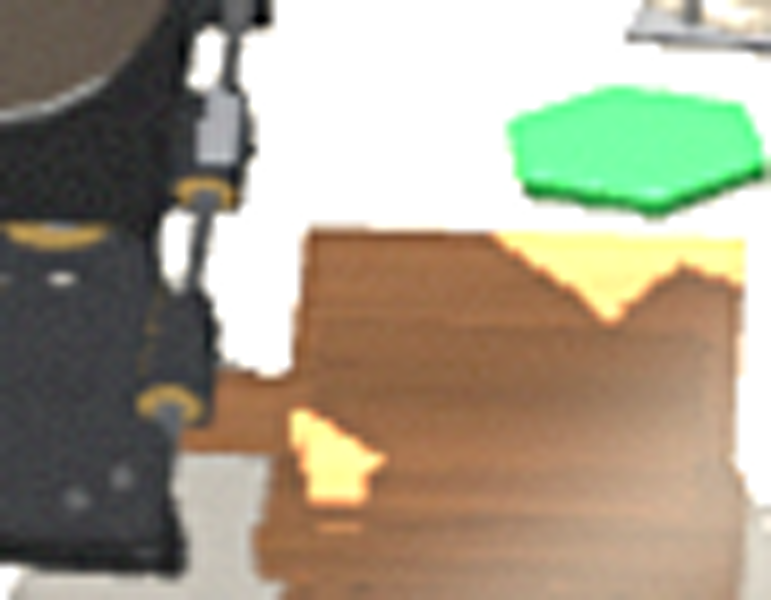

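The blade's lower edge (row about 505) lies just inside the ledge top (row about 525). Lowering along the normal until it touches.

Call:
carry_out --commands '[0,0,0,-0.0001,0.0005,-0.0009,15,0,0,0,-0.0001,0.0005,-0.0009,15,0,0,0,0,0.0005,-0.0009,15,0,0,0,0,0,0,15,0,0,0,0,0,0,15]'

```text
time_s: 12.72
position: [0.5225, -0.219, 0.0626]
tcp_rot: [-2.614, -0.187, 0.049]
wrist_force: [-1.2, -0.7, 2.8]
gripper_width: 0.0257
grip_force: 29.9
```

Call:
carry_out --commands '[0,0,0,0,0.0003,-0.0005,15,0,0,0,0,0,0,15]'

```text
time_s: 12.88
position: [0.5224, -0.2187, 0.0621]
tcp_rot: [-2.614, -0.187, 0.05]
wrist_force: [-1.9, -2.6, 4.3]
gripper_width: 0.0256
grip_force: 29.9
```

Run:
```python
from h import *
o,R,L,s,e,n=status()
f=np.array(o["wrist_force"]); print("f s,e,n",f@s,f@e,f@n)
```

```text
{'time_s': 12.8833, 'joints': [-0.3732, 0.6271, 0.0294, -0.469, -1.2817, 2.2938], 'position': [0.5224, -0.2187, 0.0621], 'gripper_width': 0.0256, 'grip_force': 29.9382, 'wrist_force': [-1.8757, -2.5661, 4.3347], 'ft_torque': [-1.0065, 0.2154, 0.232]}
rot needed [ 0.0023  0.0007 -0.0017]
TCP goal [ 0.5226 -0.2203  0.0598] shift [ 0.0001 -0.0015 -0.0023] n [ 0.07  -0.495  0.866] s [-0.122  0.857  0.5  ] e [-0.99  -0.141  0.   ]
f s,e,n 0.19608735736437222 2.2185218148100425 4.891935825058544
```

Call:
carry_out --commands '[0,0,0,0.0001,-0.0009,-0.0005,15,0,0,0,0.0001,-0.0009,-0.0005,15,0,0,0,0,0,0,15]'

```text
time_s: 13.13
position: [0.5229, -0.2199, 0.0613]
tcp_rot: [-2.613, -0.188, 0.049]
wrist_force: [-1.3, -0.8, 6.3]
gripper_width: 0.0254
grip_force: 30.0
```

Run:
```python
from h import *
o,R,L,s,e,n=status()
f=np.array(o["wrist_force"]); print("f s,e,n",f@s,f@e,f@n)
```

```text
{'time_s': 13.1333, 'joints': [-0.3751, 0.6298, 0.0321, -0.4695, -1.2828, 2.2962], 'position': [0.5229, -0.2199, 0.0613], 'gripper_width': 0.0254, 'grip_force': 29.9631, 'wrist_force': [-1.3315, -0.7802, 6.3429], 'ft_torque': [-0.3581, 0.0747, 0.2]}
rot needed [ 0.0011  0.0012 -0.0019]
TCP goal [ 0.5226 -0.2203  0.0598] shift [-0.0004 -0.0004 -0.0015] n [ 0.07  -0.495  0.866] s [-0.122  0.857  0.5  ] e [-0.99  -0.141  0.   ]
f s,e,n 2.665001523415568 1.4281730784014133 5.785395935052862
```

Resting on the slope with a light load, so I open the jaws.

Call:
carry_out --commands '[0,0,0,0,0,0,35,0,0,0,0,0,0,45,0,0,0,0,0,0,55,0,0,0,0,0,0,60,0,0,0,0,0,0,60,0,0,0,0,0,0,60]'

```text
time_s: 13.63
position: [0.5225, -0.2199, 0.0602]
tcp_rot: [-2.613, -0.187, 0.051]
wrist_force: [-0.3, 0.5, -0.5]
gripper_width: 0.05
grip_force: 0.0
```

Call:
carry_out --commands '[0,0,0,0.0005,-0.0025,0.0045,60,0,0,0,0.0005,-0.005,0.0085,60,0,0,0,0.001,-0.0075,0.013,60,0,0,0,0.001,-0.01,0.0175,60,0,0,0,0.0015,-0.01,0.0175,60,0,0,0,0,-0.005,0.02,60,0,0,0,-0.015,0,0.025,60,0,0,0,-0.03,0,0.025,60,0,0,0,-0.03,0,0.02,60,0,0,0,-0.03,0,0,60,0,0,0,-0.02,0,0,60,0,0,0,0,0,0,60]'

```text
time_s: 14.63
position: [0.399, -0.2604, 0.2137]
tcp_rot: [-2.615, -0.185, 0.048]
wrist_force: [-0.3, -0.0, 0.1]
gripper_width: 0.0522
grip_force: 0.0
```

Run:
```python
from h import *
o,R,L,s,e,n=status()
mid=L+.029*s+.007*n
B=[mid+q for q in [e*-.0525+s*.029,e*-.0525-s*.029,e*.0525-s*.029,e*.0525+s*.029]]
im=[]
for nme,(r0,r1,c0,c1) in {"scene":(175,285,260,370),"top":(180,290,350,430)}.items():
    d=cam(nme); i=cv2.resize(d["img"],None,fx=5,fy=5,interpolation=cv2.INTER_CUBIC)[:,:,::-1].copy()
    cv2.polylines(i,[np.round((proj(d,B)+.5)*5).astype(int)],True,(255,0,255),1); im.append(i[r0*5:r1*5,c0*5:c1*5])
    for l in ["board_mid","timer","coaster_top"]+(["garlic","onion","spice","salt","spoon"] if nme=="top" else []):
        print(nme,l,[(np.round(r["position"],3).tolist(),round(r["conf"],2)) for r in finder.find_in(nme,l)[:3]])
i=np.hstack(im); i=cv2.resize(i,None,fx=800/i.shape[1],fy=800/i.shape[1]); cv2.imwrite("pics/fin.png",np.clip(i*1.4,0,255).astype(np.uint8))
```

```text
{'time_s': 14.6333, 'joints': [-0.5169, 0.3598, -0.0249, -0.4056, -1.5267, 2.3174], 'position': [0.399, -0.2604, 0.2137], 'gripper_width': 0.0522, 'grip_force': 0.0, 'wrist_force': [-0.2525, -0.0123, 0.0765], 'ft_torque': [-1.0375, -0.1827, 0.0087]}
rot needed [0.0026 0.0011 0.0006]
TCP goal [ 0.5226 -0.2203  0.0598] shift [ 0.1236  0.0401 -0.1539] n [ 0.07  -0.495  0.866] s [-0.122  0.857  0.5  ] e [-0.99  -0.141  0.   ]
scene board_mid [([0.606, -0.222, 0.06], 0.66), ([0.622, -0.172, 0.076], 0.55)]
scene timer [([0.602, 0.222, 0.056], 0.85), ([0.551, 0.438, 0.046], 0.67)]
scene coaster_top [([0.432, 0.343, 0.009], 0.79), ([0.583, 0.084, 0.011], 0.59), ([0.608, 0.214, 0.026], 0.43)]
top board_mid [([0.6, -0.219, 0.064], 0.55)]
top timer [([0.595, 0.238, 0.069], 0.83)]
top coaster_top [([0.586, 0.093, 0.009], 0.9), ([0.595, 0.222, 0.025], 0.86), ([0.435, 0.359, 0.008], 0.66)]
top garlic [([0.392, 0.004, 0.035], 0.57)]
top onion [([0.767, 0.018, 0.047], 0.61)]
top spice [([0.796, -0.06, 0.096], 0.84)]
top salt [([0.553, 0.46, 0.067], 0.93)]
top spoon []
```

View pics/fin.png

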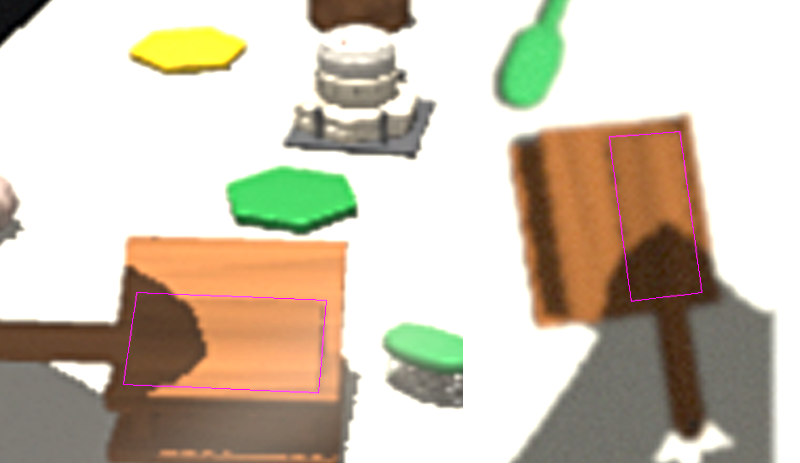

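The board lies on the slope with its handle out to the robot side (top crop (672,310)–(690,430)). The stack is upright at (357,90). One numeric check of the board's lie before I hand in.

Run:
```python
from h import *
o,R,L,s,e,n=status()
for c in ["top","scene"]:
    d=cam(c); cc=-d["R"].T@d["t"]
    for r in finder.silhouettes(c,"board_handle")[:2]:
        ys,xs=np.nonzero(r["region"]); uv=np.c_[xs,ys].astype(float)
        ray=np.c_[(uv[:,0]-d["cx"])/d["fx"],(uv[:,1]-d["cy"])/d["fy"],np.ones(len(uv))]@d["R"]
        P0=L+n*.007; t=((P0-cc)@n)/(ray@n); P=cc+ray*t[:,None]-L   # on the board's top plane
        X,Y=P@s,P@e; print(c,round(r["conf"],2),"X",X.min().round(4),X.max().round(4),"Y",Y.min().round(4),Y.max().round(4))
        for a in np.arange(-.05,.16,.02):
            k=abs(Y-a)<.004
            if k.any(): print(round(a,3),X[k].min().round(4),X[k].max().round(4))
```

```text
{'time_s': 15.2833, 'joints': [-0.5133, 0.3666, -0.0213, -0.4065, -1.5251, 2.317], 'position': [0.4023, -0.2599, 0.2113], 'gripper_width': 0.0523, 'grip_force': 0.0, 'wrist_force': [0.6818, -0.2504, 0.9896], 'ft_torque': [-1.0542, -0.1862, 0.004]}
rot needed [ 0.0014 -0.0003 -0.0017]
TCP goal [ 0.5226 -0.2203  0.0598] shift [ 0.1203  0.0397 -0.1514] n [ 0.07  -0.495  0.866] s [-0.122  0.857  0.5  ] e [-0.99  -0.141  0.   ]
top 0.76 X -0.0029 0.0595 Y -0.0537 0.1432
-0.05 0.0002 0.059
-0.03 -0.0004 0.0589
-0.01 -0.0005 0.0582
0.01 -0.0007 0.0556
0.03 -0.0004 0.0554
0.05 0.003 0.0548
0.07 0.0136 0.0388
0.09 0.0105 0.0386
0.11 0.0074 0.0389
0.13 0.0102 0.0378
scene 0.98 X 0.0006 0.0557 Y -0.0525 0.1466
-0.05 0.0042 0.0544
-0.03 0.0057 0.0537
-0.01 0.0047 0.0555
0.01 0.001 0.0545
0.03 0.0027 0.0536
0.05 0.0071 0.0499
0.07 0.0137 0.0353
0.09 0.0127 0.0371
0.11 0.0117 0.0389
0.13 0.0134 0.0352
0.15 0.0234 0.0261
scene 0.34 X 0.0286 0.1452 Y -0.2167 -0.1683
```

Both cameras put the blade at 0–58 mm upslope and centred to within 2 mm along the ledge, parallel to it. Handing in.

```bash
python3 -c "
from cell import ctrl
print(ctrl.sign_off())"
```

```text
the job is handed in; nothing more can be done
None
```

I slid the board out and laid it flat on the stand, blade along the ledge and handle towards the robot. The coasters and upright timer settled in their holder, and the job is handed in at about 15 s; no verdict came back, and the spoon was the one bystander I couldn't re-check at the end.

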